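Set the pad-pressure thumbwheel of a helmet gluing fixture

TASK

Before the next helmet shell is glued, set the clamp-pad pressure: draw a fingertip over the lime-green thumbwheel of the control console to roll it in its slot until its black mark stands uppermost, in line with the white pointers beside the slot. Leave the red and blue wheels as they are set, and take the finger away.

Things in the scene. Friction and masses are not known exactly. Their poses are not given: they have to be found in the camera images.
- lime_axle (a point): Axle centre of the lime-green wheel (80 mm diameter, 16 wide, black stripe across its rim = mark), on edge in a 72 x 22 mm slot in the flat top of a dark box fixed to the console. Top of the rim: 40 mm above this point; box top: 23 mm above. White lines on the box at mid-slot are the pointers. Axes: x level along the slot, roughly away from the robot; y along the axle; z up.
- lime_wheel (a joint): Turn, rad: 0 = mark uppermost; starts at 0.42 to 0.8 (mark leaning to +x, away from the robot); stops at +-1.5. A fingertip pressed on top of the rim and drawn to -x lowers it by about 1 rad per 40 mm; it stays where left. The wheel is sprung: pressed down it sinks up to 8 mm (1.5 N at first touch, 4 N at 4 mm) and rises again when released.
- red_mark (a point): White mark on the rim of the red wheel, 40 mm from its axle; setting varies; to be left alone. The red, blue and lime wheels are alike, each in its own dark box (100 x 70 x 75 mm), the three side by side in any order on one framed console, wheels 100 mm apart along their axles, axles 64 mm above the table.
- blue_mark (a point): White mark on the rim of the blue wheel, 40 mm from its axle; setting varies; to be left alone.

How it is judged:
By the outcome, as a careful person would: the job done as asked, in the order asked, and still so for the second after the job is handed in, with the robot touching nothing.
It also fails if it takes over 32 s, if anything falls off the work surface, if the arm or the gripper's body presses on something with over 40 N, if the wrist force passes 120 N, or if a joint passes its speed limit or range.

ROBOT

A 6-joint arm with a two-finger parallel gripper is mounted at the origin on the work surface. World frame = base frame: x ahead of the robot, y to its left, z up, the work surface at z = 0. Lengths are in m, angles in rad, forces in N, time in s.
With the tool pointing down it reaches from about 0.425 to 0.925 m from the base axis. Payload 12.5 kg.
Tool frame: the origin (TCP) lies midway between the tips of the shut fingers; the grasp point (between the pads) lies behind it (robot.pinch_z is the z of the grasp point in the tool frame, in m); z points along the fingers, y is the line along which they close (so a half turn about z gives the same grasp; the last joint's range is limited). The gripper opens to 85 mm and grips with 20 to 120 N. Pads are 22 mm wide; open, the fingers measure 114 mm over their backs; the gripper's body (76 mm by 85 mm) begins 54 mm behind the grasp point. The pads swing forward as they close: fully open they stand 13 mm farther back than shut.
Start: joints at [-1.297, 0.491, 1.559, -0, 1.092, -0.106], TCP at [0.232, -0.58, 0.198] pointing down, gripper open.
Joint ranges: [-3.1, 3.1], [-0.84, 2.19], [0.05, 2.79], [-1.13, 4.28], [0.06, 2.93], [-2.69, 2.69]. Speed limits (rad/s): [2.22, 2.22, 2.79, 3.14, 3.14, 3.14].

INTERFACE

Orientations are given as a unit quaternion [x, y, z, w].
In Python, from workcell import robot gives the robot as it stands. The module is installed in compiled form; this text tells all that it offers.
- The arm moves only by the tool step_arm, never from a script. Its argument "increments" is a list of rows, each a list of 2 entries, a list of its own where there are three numbers: the shift along the tool's x, y, z in mm, then the turn about the tool's z in degrees. A call has 1 to 12 rows; each row shifts and turns the commanded pose from where the row before left it, along the tool's axes as they then stand; what a row does not reach is not made up. A row lasts 1/12 s, in which the tool goes at most 41.7 mm and 7.16 degrees, less where a joint would pass 70% of its speed; a pose out of reach is approached as far as the arm can. A call is refused whole if a number of a shift passes 41.7 or a number of a turn 7.16, either way. A call with a gripper value outside its range is refused whole. "jaw" is the opening, from -1 (shut) to 1 (fully open), set as the call begins (left out, the last holds). The fingers move at their own pace and stop on an object; "newtons" is the grip in N (left out, the last holds). Time passes only in rows, so rows that do not move let the fingers close. It gives the time, the measured TCP pose, the force, the opening and the grip force at its end, in the units of the state.
- robot.get_obs(): the state, without advancing time (a new reading comes with each control period).
- robot.grab_frame(name): name is "scene" or "top" or "wrist"; returns the picture (384x512x3 uint8, blue, green, red); there is no depth.
- robot.camera_info(name): a dict with "fx", "fy", "cx", "cy" (pixels), "view" (4x4, takes a point from world to camera coordinates). Camera axes: x right, y up, looking along -z (the intrinsics and any distortion apply to the point x, -y, -z); pixel columns grow to the right and rows downward; lengths in m; the calibration is good to about 2 mm. The wrist camera is an equidistant fisheye: a pixel r from the principal point sees the ray r / f radians off the axis. A picture is of the moment at which its call begins: read the wrist's pose just before it. camera_info takes no time and is no camera call; for the wrist camera it gives the pose at the moment of the call.
- robot.job_done(): hands the job in; it is judged then, once.
Trained networks look in the newest picture that a camera, given by its name, has taken for a name from the list of things; names that differ only in an ending like _2 or _b are one class to them, and where a whole thing is asked for, a point or a joint stands for the part that bears it (a point fixed in the world has none). Each returns a list of dicts, best first, with "conf" (0 to 1); they miss things now and then, are a little off and sometimes report something else, mostly with a low value. They report only what shows in the picture. A call takes as long as a camera call.
- robot.find_in(camera, query): "rect" ([centre column, centre row, width, height] in pixels, round what is visible of it).
- robot.place_of(camera, query): "xy" ([column, row] in pixels: a listed point, or the origin of a listed thing).
The state is a dict: "clock": time; "qpos": joint angles; "qd": joint speeds; "joint_torque": joint torques, N m; "position": TCP position; "tcp_rot": TCP orientation; "force": force on the tool from outside, world axes, zero at the start; "ft_torque": the same for the moment, N m; "width": finger opening in m; "grip_force": force on a finger pad.
Only numpy, scipy, OpenCV 4.12 (cv2) and the standard library are available. Lean on these libraries where they do the work, as an engineer would, in place of code of your own. Each camera call takes 0.05 s, during which the arm holds its last target. There are 200 camera calls.

## Working session

There is one attempt and no reset: what is moved stays moved. The work goes in short steps, Python scripts to look and compute and a tool call to move; the robot and the scene stay as the last step left them, time stands still between calls to the robot, and variables do not carry over. Pictures are saved under pics/ and viewed, at most 10 in all, crops included, and the job is handed in when it is done.

Besides the shell and the picture viewer there is one more tool, called after "Call:" in YAML: its name, and indented under it one key for each argument. step_arm: Moves the arm, as the interface text tells. Its arguments: {"type":"object","properties":{"increments":{"type":"array"},"jaw":{"type":"number"},"newtons":{"type":"number"}},"required":["increments"]}

```bash
mkdir -p pics; cat > h.py <<'E'
import numpy as np, cv2
from workcell import robot
def ray(cam,px):
    c=robot.camera_info(cam); V=np.array(c["view"]); 
    u=np.array([(px[0]-c["cx"])/c["fx"],(px[1]-c["cy"])/c["fy"]])
    if cam=="wrist":
        r=np.linalg.norm(u); d=np.array([*(u/max(r,1e-9)*np.sin(r)),np.cos(r)])
    else: d=np.array([*u,1.])
    R=V[:3,:3]; return -R.T@V[:3,3], R.T@(d*[1,-1,-1])
def at_z(cam,px,z):
    o,d=ray(cam,px); return o+d*(z-o[2])/d[2]
def tri(rs):
    A=0;b=0
    for o,d in rs:
        d=d/np.linalg.norm(d); P=np.eye(3)-np.outer(d,d); A=A+P; b=b+P@o
    return np.linalg.solve(A,b)
def pix(cam,p):
    c=robot.camera_info(cam); q=(np.array(c["view"])@[*p,1])[:3]*[1,-1,-1]
    if cam=="wrist":
        r=np.hypot(q[0],q[1]); t=np.arctan2(r,q[2]); q=np.array([*(q[:2]/r*t),1])
    return np.array([c["fx"]*q[0]/q[2]+c["cx"],c["fy"]*q[1]/q[2]+c["cy"]])
E
python3 - <<'E'
from h import *
np.set_printoptions(precision=4,suppress=True)
ims=[]
for cam in("scene","top"):
    im=robot.grab_frame(cam); ims.append(im)
    for q in("lime_axle","red_mark","blue_mark"):
        for r in robot.place_of(cam,q)[:2]: print(cam,q,r,at_z(cam,r["xy"],.064))
    for q in("lime_wheel",):
        for r in robot.find_in(cam,q)[:2]: print(cam,q,r)
    print({k:v for k,v in robot.camera_info(cam).items()})
cv2.imwrite("pics/a.png",cv2.resize(np.hstack(ims),(800,300)))
o=robot.get_obs();print(o["clock"],o["tcp_rot"],robot.pinch_z,o["width"])
E
```

```text
scene lime_axle {'xy': [258.1, 226.3], 'conf': 0.59} [0.5894 0.039  0.064 ]
scene red_mark {'xy': [317.6, 239.9], 'conf': 0.69} [0.5786 0.145  0.064 ]
scene blue_mark {'xy': [209.9, 188.0], 'conf': 0.82} [ 0.5447 -0.0729  0.064 ]
scene blue_mark {'xy': [317.6, 240.4], 'conf': 0.24} [0.5796 0.1453 0.064 ]
scene lime_wheel {'rect': [257.1, 221.6, 31.0, 30.4], 'conf': 0.85}
{'fx': 418.1199893454389, 'fy': 418.1199893454389, 'cx': 249.33506403307183, 'cy': 197.3206170808439, 'view': array([[-0.3461,  0.9382,  0.0008,  0.1829],
       [-0.8004, -0.2957,  0.5215,  0.3985],
       [ 0.4895,  0.1799,  0.8532, -1.0916],
       [ 0.    ,  0.    ,  0.    ,  1.    ]])}
top lime_axle {'xy': [243.8, 202.4], 'conf': 0.96} [0.5932 0.0387 0.064 ]
top red_mark {'xy': [178.3, 200.4], 'conf': 0.77} [0.5958 0.1516 0.064 ]
top blue_mark {'xy': [301.3, 219.7], 'conf': 0.77} [ 0.5643 -0.0601  0.064 ]
top lime_wheel {'rect': [244.4, 203.2, 21.7, 47.0], 'conf': 0.91}
{'fx': 438.22138642488613, 'fy': 438.22138642488613, 'cx': 253.83944827739666, 'cy': 201.0902453877173, 'view': array([[ 0.0091, -0.9999, -0.0092,  0.0166],
       [ 0.9948,  0.0081,  0.1014, -0.5992],
       [-0.1013, -0.0101,  0.9948, -0.757 ],
       [ 0.    ,  0.    ,  0.    ,  1.    ]])}
0.5 [0.982  0.1887 0.     0.    ] -0.0187 0.08535662078252362
```

View pics/a.png

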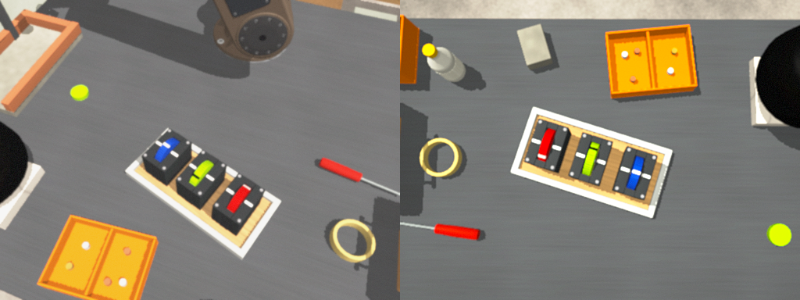

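The lime wheel is in the middle (scene ~(258,226), top ~(244,203)), red to its +y side and blue to its -y side. Next I'll get the slot yaw and the mark angle.

```bash
python3 - <<'E'
from h import *
np.set_printoptions(precision=4,suppress=True)
T=robot.grab_frame("top"); S=robot.grab_frame("scene")
a=[]
for im,(x,y) in((T,(244,203)),(S,(258,222))):
    a.append(cv2.resize(im[y-45:y+45,x-45 if im is S else x-90:x+45 if im is S else x+90],None,fx=4.4 if im is T else 6,fy=4.4 if im is T else 6,interpolation=cv2.INTER_CUBIC))
cv2.imwrite("pics/t.png",a[0]);cv2.imwrite("pics/s.png",a[1])
for cam,im,c in(("top",T,(244,203)),("scene",S,(258,222))):
    hsv=cv2.cvtColor(im,cv2.COLOR_BGR2HSV)
    for n,lo,hi in(("lime",28,45),("blue",100,125),("red",0,6)):
        m=cv2.inRange(hsv,(lo,140,70),(hi,255,255))
        w=np.zeros_like(m); w[c[1]-60:c[1]+60,c[0]-85:c[0]+85]=1; m*=w
        k,l,st,ce=cv2.connectedComponentsWithStats(cv2.morphologyEx(m,cv2.MORPH_CLOSE,np.ones((7,7),np.uint8)))
        i=1+np.argmax(st[1:,4]); 
        rc=cv2.minAreaRect(np.argwhere(l==i)[:,::-1].astype(np.float32))
        b=[at_z(cam,p,.095)[:2] for p in cv2.boxPoints(rc)]
        e=[b[1]-b[0],b[2]-b[1]]; e=max(e,key=np.linalg.norm); e=e*np.sign(e[0])
        print(cam,n,st[i,4],ce[i],rc,at_z(cam,rc[0],.1),"yaw",np.degrees(np.arctan2(e[1],e[0])))
A=[robot.place_of(c,"lime_axle")[0]["xy"] for c in("top","scene")]
print(A,tri([ray("top",A[0]),ray("scene",A[1])]))
E
```

```text
top lime 547 [243.6654 202.8775] ((243.7000274658203, 202.90000915527344), (13.28156566619873, 43.00697708129883), 18.434947967529297) [0.5889 0.0376 0.1   ] yaw -17.637554423836583
top blue 538 [300.9405 220.8885] ((301.0, 221.0), (13.281564712524414, 43.0069694519043), 18.434947967529297) [ 0.56   -0.0561  0.1   ] yaw -18.369776440959715
top red 566 [186.8569 184.7668] ((186.59999084472656, 184.6999969482422), (14.230246543884277, 42.69074249267578), 18.434947967529297) [0.6182 0.132  0.1   ] yaw -16.893231153817737
scene lime 507 [256.8876 220.497 ] ((256.3586120605469, 220.30345153808594), (14.563063621520996, 38.169315338134766), 40.23635482788086) [0.5976 0.038  0.1   ] yaw -16.358950119112592
scene blue 451 [212.4945 190.5787] ((212.0232696533203, 190.12875366210938), (13.818391799926758, 36.6920166015625), 42.87889862060547) [ 0.5678 -0.0558  0.1   ] yaw -15.706509174453423
scene red 493 [304.3469 254.7181] ((304.239990234375, 254.6800079345703), (14.40000057220459, 36.0), 36.869895935058594) [0.63   0.1317 0.1   ] yaw -16.648238424452128
[[244.5, 205.2], [258.6, 224.3]] [0.5877 0.0382 0.0681]
```

View pics/t.png

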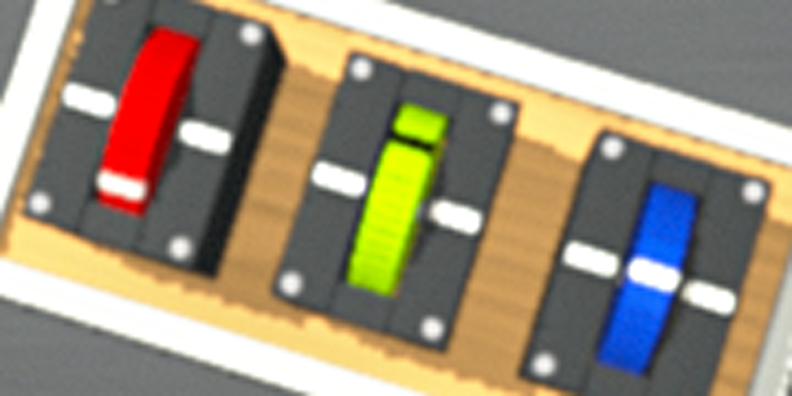

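View pics/s.png

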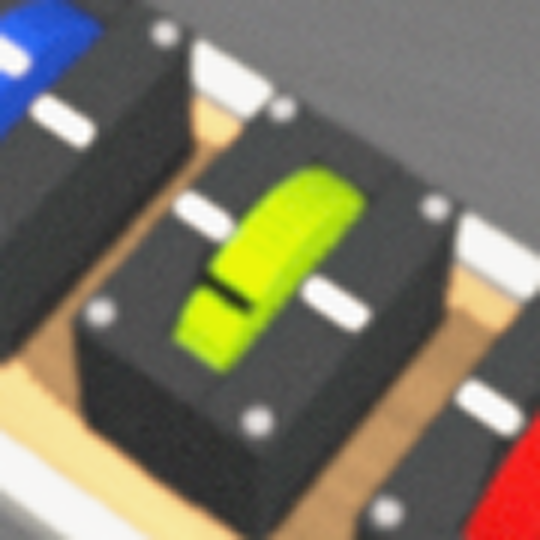

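Lime wheel: black mark at top crop (413,139) and scene crop (228,292). Pointers are at top crop (340,178)/(456,216) and scene crop (203,216)/(337,303). The mark leans away from the robot.

```bash
cat >> h.py <<'E'
YAW=np.radians(-17.3); EX=np.array([np.cos(YAW),np.sin(YAW),0]); EY=np.array([-EX[1],EX[0],0])
from scipy.optimize import brentq
def mark(cam,px,c):
    # angle such that ray's x-offset (in the plane of the slot) matches
    f=lambda t:(at_z(cam,px,c[2]+.04*np.cos(t))-c)@EX-.04*np.sin(t)
    return brentq(f,-1.1,1.1)
E
python3 - <<'E'
from h import *
np.set_printoptions(precision=4,suppress=True)
P={"top":(244.45,202.8),"scene":(258,220.2)};M={"top":(247.9,189.6),"scene":(251,225.7)}
for c in P:
    q=at_z(c,P[c],.087); q[2]=.064; print(c,q,mark(c,M[c],q))
    for t in (.4,.5,.6,.7,.8): print(t,pix(c,q+EX*.04*np.sin(t)+[0,0,.04*np.cos(t)]))
print(tri([ray(c,P[c]) for c in P]),tri([ray(c,M[c]) for c in P]))
o=robot.get_obs()
from scipy.spatial.transform import Rotation as R
print(o["clock"],R.from_quat(o["tcp_rot"]).as_matrix(),o["position"])
E
```

```text
top [0.5903 0.0368 0.064 ] 0.5714978835047422
0.4 [247.1197 192.9708]
0.5 [247.8189 191.0267]
0.6 [248.483  189.2309]
0.7 [249.1048 187.602 ]
0.8 [249.6779 186.1564]
scene [0.5898 0.0384 0.064 ] 0.5400094287645272
0.4 [252.5894 222.7638]
0.5 [251.2846 224.7501]
0.6 [250.0486 226.7523]
0.7 [248.8956 228.7472]
0.8 [247.8387 230.7117]
[0.59   0.0376 0.087 ] [0.6106 0.032  0.0998]
0.7 [[ 0.9288  0.3707  0.    ]
 [ 0.3707 -0.9288 -0.0001]
 [-0.      0.0001 -1.    ]] [ 0.2317 -0.5805  0.198 ]
```

Call:
step_arm:
  increments:
    - [[0, 0, 0], 6.5]
    - [[0, 0, 0], 6.5]
    - [[0, 0, 0], 6.5]
    - [[0, 0, 0], 6.5]
    - [[0, 0, 0], 6.5]
    - [[0, 0, 0], 6.6]
    - [[8.5, -34.8, 0], 0]
    - [[8.5, -34.8, 0], 0]
    - [[8.5, -34.8, 0], 0]
    - [[8.5, -34.8, 0], 0]
  jaw: -1

```text
clock: 1.53
position: [0.3061, -0.4564, 0.1979]
tcp_rot: [0.989, -0.151, 0.0, 0.0]
force: [1.2, -0.5, -0.3]
width: -0.0003
grip_force: 0.0
```

Call:
step_arm:
  increments:
    - [[8.5, -34.8, 0], 0]
    - [[8.5, -34.8, 0], 0]
    - [[8.5, -34.8, 0], 0]
    - [[8.5, -34.8, 0], 0]
    - [[8.5, -34.8, 0], 0]
    - [[8.5, -34.8, 0], 0]
    - [[8.5, -34.8, 0], 0]
    - [[8.5, -34.8, 0], 0]
    - [[8.5, -34.8, 0], 0]
    - [[8.5, -34.8, 0], 0]
    - [[8.5, -34.8, 0], 0]
    - [[0, 0, 0], 0]

```text
clock: 2.53
position: [0.5112, -0.1159, 0.198]
tcp_rot: [0.989, -0.149, 0.0, -0.0]
force: [-0.3, -0.5, 0.1]
width: -0.0001
grip_force: 0.0
```

Call:
step_arm:
  increments:
    - [[8.3, -34, 0], 0]
    - [[8.3, -34, 0], 0]
    - [[8.3, -34, 0], 0]
    - [[8.3, -34, 0], 0]
    - [[8.3, -34, 0], 0]
    - [[0, 0, 25], 0]
    - [[0, 0, 25], 0]
    - [[0, 0, 10], 0]
    - [[0, 0, 0], 0]
    - [[0, 0, 0], 0]

```text
clock: 3.37
position: [0.5994, 0.0293, 0.1382]
tcp_rot: [0.989, -0.151, -0.0, 0.0]
force: [0.0, -1.3, -1.0]
width: -0.0002
grip_force: 0.0
```

```bash
python3 - <<'E'
from h import *
im=robot.grab_frame("wrist"); c=robot.camera_info("wrist")
p=robot.place_of("wrist","lime_axle"); print(p[:2],pix("wrist",[.59,.0376,.064]),pix("wrist",[.59,.0376,.087]))
print(robot.get_obs()["position"])
x,y=map(int,pix("wrist",[.59,.0376,.087])); x0,y0=max(0,x-90),max(0,y-70); print(x0,y0)
cv2.imwrite("pics/w.png",cv2.resize(im[y0:y0+140,x0:x0+180],None,fx=4,fy=4,interpolation=cv2.INTER_CUBIC))
E
```

```text
[{'xy': [252.7, 207.6], 'conf': 0.57}] [251.80345496 206.06104726] [251.33569053 215.75161146]
[0.59993062 0.02922703 0.13930634]
161 145
```

View pics/w.png

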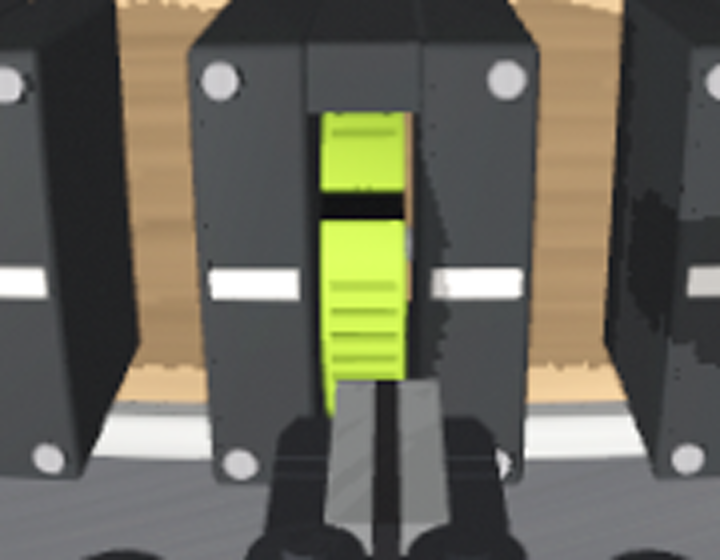

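The wrist view shows the mark at crop (362,205), and the pointers level at row 284 with midpoint at column 365. The fingertip sits slightly right of the wheel.

```bash
cat >> h.py <<'E'
C=np.array([.59,.0376,.064])
E
python3 - <<'E'
from h import *
np.set_printoptions(precision=4,suppress=True)
f=lambda x,y:(161+(x+.5)/4-.5,145+(y+.5)/4-.5)
q=at_z("wrist",f(365.5,284),.087);a=at_z("wrist",f(254,284),.087);b=at_z("wrist",f(477,284),.087)
d=a-b;print(q,np.degrees(np.arctan2(d[1],d[0]))-90,(q-C)@EX,(q-C)@EY)
q[2]=.064;print(mark("wrist",f(362,205),q),mark("wrist",f(362,205),C))
p=robot.get_obs()["position"];print(p,(p-q)@EX,(p-q)@EY)
E
```

```text
[0.5899 0.037  0.087 ] -17.395079273677865 0.00011215151883337178 -0.0005497291821747454
0.5494302808932441 0.5521622056061891
[0.5999 0.0292 0.1393] 0.011859129420366462 -0.0044913386270897014
```

Call:
step_arm:
  increments:
    - [[0, -4.5, 15], 0]
    - [[0, 0, 12], 0]
    - [[0, 0, 4], 0]
    - [[0, 0, 2], 0]
    - [[0, 0, 2], 0]
    - [[0, 0, 2], 0]
    - [[0, 0, 1], 0]
    - [[0, 0, 0], 0]
    - [[0, 0, 0], 0]

```text
clock: 4.22
position: [0.6008, 0.034, 0.1002]
tcp_rot: [0.989, -0.151, 0.0, 0.0]
force: [0.9, 0.7, -0.7]
width: -0.0001
grip_force: 0.0
```

Call:
step_arm:
  increments:
    - [[0, 0, 1], 0]
    - [[0, 0, 1], 0]
    - [[0, 0, 0], 0]
    - [[0, 0, 0], 0]

```text
clock: 4.55
position: [0.6006, 0.034, 0.0978]
tcp_rot: [0.989, -0.151, -0.0, 0.0]
force: [-0.7, -0.0, 1.0]
width: -0.0001
grip_force: 0.0
```

```bash
python3 - <<'E'
from h import *
for i in range(6):
    im=robot.grab_frame("wrist"); o=robot.get_obs(); print(np.round(o["force"],1),np.round(o["position"],4))
cv2.imwrite("pics/w2.png",cv2.resize(im[145:285,161:341],None,fx=4,fy=4,interpolation=cv2.INTER_CUBIC))
E
```

```text
[ 0.2  0.5 -0.6] [0.6006 0.034  0.0978]
[-0.4 -0.1 -0.4] [0.6006 0.034  0.0979]
[-0.5  0.5 -0.7] [0.6006 0.034  0.0979]
[-0.3 -0.5 -0.6] [0.6007 0.034  0.0979]
[ 0.9 -0.6  0.6] [0.6006 0.034  0.0979]
[0.4 0.4 1.3] [0.6006 0.034  0.0979]
```

View pics/w2.png

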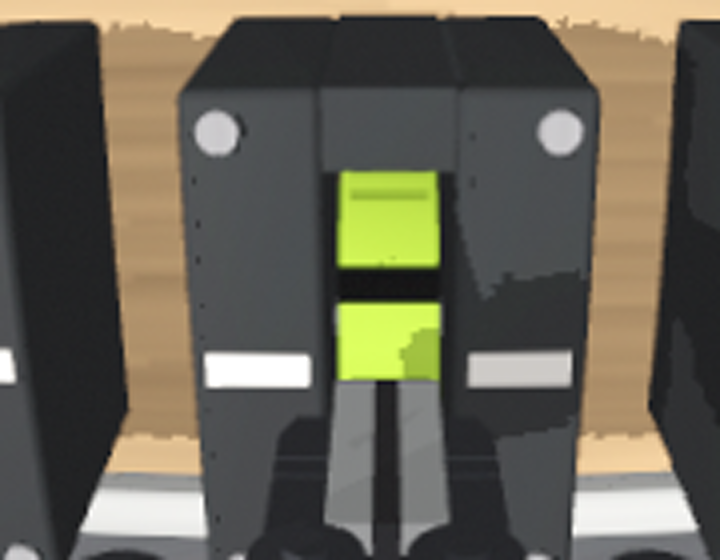

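The mark at crop (390,285) still sits ahead of the pointers (row 370). The finger is laterally over the wheel, with no contact force yet, so I'll press lower.

Call:
step_arm:
  increments:
    - [[0, 0, 1], 0]
    - [[0, 0, 1], 0]
    - [[0, 0, 0], 0]

```text
clock: 5.1
position: [0.6005, 0.034, 0.0956]
tcp_rot: [0.989, -0.151, -0.0, 0.0]
force: [1.2, -0.0, -0.8]
width: 0.0001
grip_force: 0.0
```

```bash
python3 - <<'E'
from h import *
np.set_printoptions(precision=4,suppress=True)
F=[]
for i in range(5):
    robot.grab_frame("wrist"); o=robot.get_obs(); F.append(o["force"])
print(np.mean(F,0),o["position"],o["clock"])
p=np.array(o["position"]);print((p-C)@EX,(p-C)@EY,(pix("wrist",p)-[161,145])*4)
E
```

```text
[-0.1699 -0.3406 -0.1287] [0.6007 0.034  0.0959] 5.35
0.011239305191337522 -0.000265739051313479 [385.9306 336.6615]
```

```bash
python3 - <<'E'
from h import *
np.set_printoptions(precision=4,suppress=True)
p=np.array(robot.get_obs()["position"])
for dx in(-.011,0,.011):
    for dz in(0,.005,.01,.015): print(dx,dz,(pix("wrist",p+EX*dx+[0,0,dz])-[161,145])*4)
c=robot.camera_info("wrist");V=np.array(c["view"]);o=-V[:3,:3].T@V[:3,3];print(o-p,(o-p)@EX,-V[2,:3])
im=robot.grab_frame("wrist");q=robot.camera_info("scene")
s=robot.grab_frame("scene");x,y=map(int,pix("scene",C))
cv2.imwrite("pics/v.png",np.hstack([cv2.resize(im[165:275,191:311],(400,366)),cv2.resize(s[y-50:y+45,x-52:x+52],(400,366),interpolation=cv2.INTER_CUBIC)]))
E
```

```text
-0.011 0 [386.0209 396.6417]
-0.011 0.005 [386.0704 410.99  ]
-0.011 0.01 [386.1222 426.0051]
-0.011 0.015 [386.1763 441.7294]
0 0 [385.9306 336.6615]
0 0.005 [385.9796 349.9651]
0 0.01 [386.031  363.9211]
0 0.015 [386.0849 378.5744]
0.011 0 [385.8338 273.7327]
0.011 0.005 [385.882 285.791]
0.011 0.01 [385.9326 298.4706]
0.011 0.015 [385.9858 311.8174]
[ 0.0777 -0.024   0.175 ] 0.08135538336909917 [-0.3028  0.0943 -0.9484]
```

View pics/v.png

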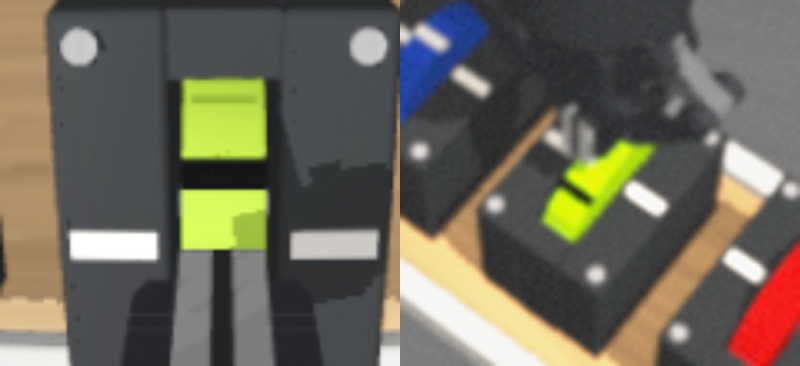

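The tip shows at crop (222,250) in the wrist half and about (588,160) in the scene half. It looks higher than the reported TCP, so I'll triangulate it.

```bash
python3 - <<'E'
from h import *
np.set_printoptions(precision=4,suppress=True)
x,y=map(int,pix("scene",C)); s=(x-52+188*.26,y-50+160*95/366); w=(191+222*.3,165+250*110/366)
t=tri([ray("scene",s),ray("wrist",w)]);p=robot.get_obs()["position"]
print(s,w,t,pix("scene",t),pix("wrist",t),"TCP in scene",pix("scene",p),"dx",(t-C)@EX,(t-p)@EX,t[2]-p[2])
E
```

```text
(253.88, 217.53005464480873) (257.6, 240.13661202185793) [0.5998 0.0341 0.1106] [253.8099 217.6988] [257.6958 240.6301] TCP in scene [253.4724 222.2203] dx 0.010414358395672669 -0.0008339197430209732 0.014671550107129838
```

Call:
step_arm:
  increments:
    - [[0, 0, 1], 0]
    - [[0, 0, 1], 0]
    - [[0, 0, 1], 0]
    - [[0, 0, 1], 0]
    - [[0, 0, 0], 0]

```text
clock: 5.87
position: [0.6005, 0.034, 0.0916]
tcp_rot: [0.989, -0.151, -0.0, 0.0]
force: [-0.1, -0.6, 0.2]
width: -0.0002
grip_force: 0.0
```

Call:
step_arm:
  increments:
    - [[0, 0, 1], 0]
    - [[0, 0, 0], 0]
    - [[0, 0, 0], 0]

```text
clock: 6.12
position: [0.6006, 0.034, 0.0908]
tcp_rot: [0.989, -0.151, -0.0, 0.0]
force: [-0.4, 0.1, 0.6]
width: -0.0
grip_force: 0.0
```

Call:
step_arm:
  increments:
    - [[0, 0, 1], 0]
    - [[0, 0, 0], 0]
    - [[0, 0, 0], 0]

```text
clock: 6.37
position: [0.6006, 0.034, 0.0898]
tcp_rot: [0.989, -0.151, -0.0, 0.0]
force: [0.8, 0.1, 0.5]
width: 0.0003
grip_force: 0.0
```

Call:
step_arm:
  increments:
    - [[0, 0, 1], 0]
    - [[0, 0, 1], 0]
    - [[0, 0, 0], 0]
    - [[0, 0, 0], 0]

```text
clock: 6.7
position: [0.6006, 0.034, 0.0878]
tcp_rot: [0.989, -0.151, -0.0, 0.0]
force: [0.6, 0.5, 0.3]
width: 0.0
grip_force: 0.0
```

Call:
step_arm:
  increments:
    - [[0, 0, 1], 0]
    - [[0, 0, 0], 0]
    - [[0, 0, 0], 0]

```text
clock: 6.95
position: [0.6006, 0.034, 0.0868]
tcp_rot: [0.989, -0.151, -0.0, 0.0]
force: [0.9, 0.0, -0.3]
width: 0.0
grip_force: 0.0
```

Call:
step_arm:
  increments:
    - [[0, 0, 1], 0]
    - [[0, 0, 0], 0]
    - [[0, 0, 0], 0]

```text
clock: 7.2
position: [0.6006, 0.034, 0.0858]
tcp_rot: [0.989, -0.151, -0.0, 0.0]
force: [0.1, 0.1, 0.2]
width: 0.0003
grip_force: 0.0
```

Call:
step_arm:
  increments:
    - [[0, 0, 1], 0]
    - [[0, 0, 0], 0]
    - [[0, 0, 0], 0]

```text
clock: 7.45
position: [0.6006, 0.034, 0.0848]
tcp_rot: [0.989, -0.151, -0.0, 0.0]
force: [-0.5, 0.6, -0.2]
width: -0.0005
grip_force: 0.0
```

Call:
step_arm:
  increments:
    - [[0, 0, 1], 0]
    - [[0, 0, 0], 0]
    - [[0, 0, 0], 0]

```text
clock: 7.7
position: [0.6006, 0.034, 0.0838]
tcp_rot: [0.989, -0.151, -0.0, 0.0]
force: [0.3, -0.1, 0.3]
width: -0.0001
grip_force: 0.0
```

```bash
python3 - <<'E'
from h import *
np.set_printoptions(precision=4,suppress=True)
F=[]
for i in range(4):
    im=robot.grab_frame("wrist"); o=robot.get_obs(); F.append(o["force"])
print(np.mean(F,0),o["position"],o["clock"],o["width"])
s=robot.grab_frame("scene");x,y=map(int,pix("scene",C));print(x,y)
cv2.imwrite("pics/v2.png",np.hstack([cv2.resize(im[165:275,191:311],(400,366)),cv2.resize(s[y-30:y+25,x-30:x+30],(400,366),interpolation=cv2.INTER_CUBIC)]))
E
```

```text
[ 0.4777  0.1394 -0.0892] [0.6007 0.034  0.0839] 7.9 0.00011543669457604127
257 226
```

View pics/v2.png

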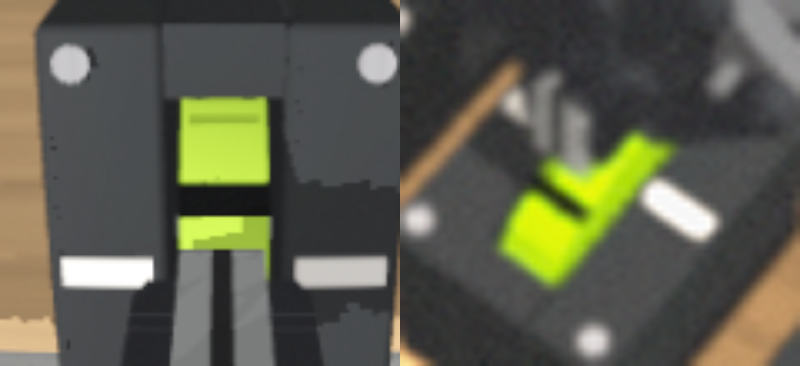

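The tips are at right-half (545,155) and (578,170), and left-half row 250. I'll check the remaining gap by projection.

```bash
python3 - <<'E'
from h import *
np.set_printoptions(precision=4,suppress=True)
w=(191+222*.3,165+250*110/366);p=np.array(robot.get_obs()["position"])
for n,c,r in(("L",148,155),("R",180,170),("mid",164,163)):
    s=(227+c*.15,196+r*.1503); 
    for cam,px in(("scene",s),("wrist",w)):
        # intersect with vertical slot-plane y=TCP y offset
        o,d=ray(cam,px); k=((p-o)@EY)/(d@EY); print(n,cam,px,"plane pt",(o+k*d-C)@EX,(o+k*d)[2]) if cam=="scene" else None
    print("  tri",tri([ray("scene",s),ray("wrist",w)])-p)
for dx,z in((.0104,.1027),(.0104,.098),(0,.104)): print(dx,z,pix("scene",C+EX*dx+[0,0,z-.064]),pix("wrist",C+EX*dx+[0,0,z-.064]))
for z in (0,.005,.01,.015,.02): print(z,pix("scene",p+[0,0,z]),pix("scene",p+EX*.011+[0,0,z]))
E
```

```text
L scene (249.2, 219.2965) plane pt 0.023192941236603443 0.12383718059358739
  tri [ 0.0114 -0.0036  0.0395]
R scene (254.0, 221.551) plane pt 0.009798301204178166 0.09619149788040382
  tri [-0.0015  0.0004  0.0123]
mid scene (251.6, 220.4989) plane pt 0.016633522981851064 0.11003690356924445
  tri [ 0.0051 -0.0016  0.026 ]
0.0104 0.1027 [253.9436 220.0578] [257.082  243.8159]
0.0104 0.098 [253.9153 221.3763] [257.0796 240.2131]
0 0.104 [257.6702 215.3968] [257.1157 259.9865]
0 [253.4218 225.5074] [249.5294 230.0348]
0.005 [253.4485 224.1519] [249.5329 228.6978]
0.01 [253.4755 222.7801] [249.5365 227.3446]
0.015 [253.5029 221.3918] [249.5401 225.975 ]
0.02 [253.5305 219.9867] [249.5437 224.5887]
```

Call:
step_arm:
  increments:
    - [[0, 0, 1], 0]
    - [[0, 0, 0], 0]
    - [[0, 0, 0], 0]

```text
clock: 8.2
position: [0.6006, 0.034, 0.0828]
tcp_rot: [0.989, -0.151, -0.0, 0.0]
force: [0.1, 0.2, 0.2]
width: 0.0001
grip_force: 0.0
```

Call:
step_arm:
  increments:
    - [[0, 0, 1], 0]
    - [[0, 0, 0], 0]
    - [[0, 0, 0], 0]

```text
clock: 8.45
position: [0.6006, 0.034, 0.0818]
tcp_rot: [0.989, -0.151, -0.0, 0.0]
force: [0.5, 0.0, -0.5]
width: -0.0002
grip_force: 0.0
```

Call:
step_arm:
  increments:
    - [[0, 0, 1], 0]
    - [[0, 0, 0], 0]
    - [[0, 0, 0], 0]

```text
clock: 8.7
position: [0.6006, 0.034, 0.0808]
tcp_rot: [0.989, -0.151, -0.0, 0.0]
force: [0.3, -0.4, 0.8]
width: 0.0002
grip_force: 0.0
```

Call:
step_arm:
  increments:
    - [[0, 0, 1], 0]
    - [[0, 0, 0], 0]
    - [[0, 0, 0], 0]

```text
clock: 8.95
position: [0.6006, 0.034, 0.0798]
tcp_rot: [0.989, -0.151, -0.0, 0.0]
force: [0.0, 0.0, 0.3]
width: 0.0002
grip_force: 0.0
```

Call:
step_arm:
  increments:
    - [[0, 0, 1], 0]
    - [[0, 0, 0], 0]
    - [[0, 0, 0], 0]

```text
clock: 9.2
position: [0.6006, 0.034, 0.0788]
tcp_rot: [0.989, -0.151, -0.0, 0.0]
force: [-0.6, -0.1, 0.0]
width: -0.0002
grip_force: 0.0
```

```bash
python3 - <<'E'
from h import *
np.set_printoptions(precision=4,suppress=True)
F=[]
for i in range(4):
    im=robot.grab_frame("wrist"); o=robot.get_obs(); F.append(o["force"])
print(np.mean(F,0),o["position"],o["clock"],o["width"])
cv2.imwrite("pics/v3.png",cv2.resize(im[130:300,151:361],(740,600),interpolation=cv2.INTER_CUBIC))
E
```

```text
[-0.1123  0.0964 -0.0753] [0.6006 0.034  0.0789] 9.4 0.00020597429701836549
```

View pics/v3.png

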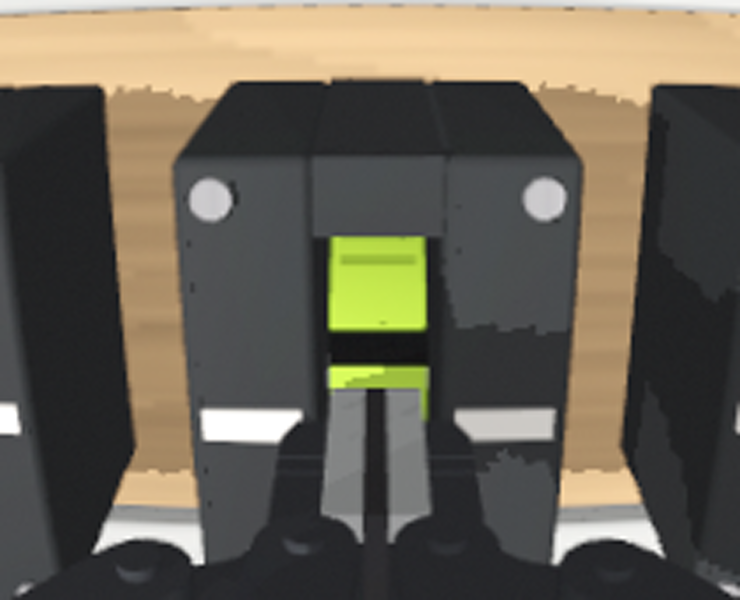

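The mark is at (378,348), pointers at row ~425, fingertip ends at row 388, and the shadow on the wheel is closing in on the tip. Continuing down in small steps.

Call:
step_arm:
  increments:
    - [[0, 0, 1], 0]
    - [[0, 0, 1], 0]
    - [[0, 0, 0], 0]
    - [[0, 0, 0], 0]

```text
clock: 9.73
position: [0.6006, 0.034, 0.0768]
tcp_rot: [0.989, -0.151, -0.0, 0.0]
force: [0.9, -0.1, -0.3]
width: -0.0003
grip_force: 0.0
```

Call:
step_arm:
  increments:
    - [[0, 0, 1], 0]
    - [[0, 0, 0], 0]
    - [[0, 0, 0], 0]

```text
clock: 9.98
position: [0.6006, 0.034, 0.0758]
tcp_rot: [0.989, -0.151, -0.0, 0.0]
force: [-1.0, 0.7, -0.5]
width: 0.0001
grip_force: 0.0
```

Call:
step_arm:
  increments:
    - [[0, 0, 1], 0]
    - [[0, 0, 0], 0]
    - [[0, 0, 0], 0]

```text
clock: 10.23
position: [0.6006, 0.034, 0.0748]
tcp_rot: [0.989, -0.151, -0.0, 0.0]
force: [0.6, -0.3, 0.2]
width: 0.0001
grip_force: 0.0
```

Call:
step_arm:
  increments:
    - [[0, 0, 2], 0]
    - [[0, 0, 2], 0]
    - [[0, 0, 0], 0]
    - [[0, 0, 0], 0]

```text
clock: 10.57
position: [0.6006, 0.034, 0.0707]
tcp_rot: [0.989, -0.151, -0.0, 0.0]
force: [0.2, 0.2, 0.4]
width: -0.0003
grip_force: 0.0
```

Call:
step_arm:
  increments:
    - [[0, 0, 1], 0]
    - [[0, 0, 1], 0]
    - [[0, 0, 0], 0]
    - [[0, 0, 0], 0]

```text
clock: 10.9
position: [0.6007, 0.034, 0.069]
tcp_rot: [0.989, -0.151, 0.0, 0.0]
force: [-0.5, 0.1, 2.5]
width: -0.0001
grip_force: 1.1
```

Call:
step_arm:
  increments:
    - [[0, 0, 1], 0]
    - [[0, 0, 0], 0]
    - [[0, 0, 0], 0]

```text
clock: 11.15
position: [0.6007, 0.034, 0.068]
tcp_rot: [0.989, -0.151, 0.0, 0.0]
force: [-0.8, -0.5, 2.5]
width: 0.0003
grip_force: 1.4
```

```bash
python3 - <<'E'
from h import *
np.set_printoptions(precision=4,suppress=True)
F=[]
for i in range(4):
    im=robot.grab_frame("wrist"); o=robot.get_obs(); F.append(o["force"])
print(np.mean(F,0),o["position"],o["clock"],o["width"])
cv2.imwrite("pics/v4.png",cv2.resize(im[190:290,191:311],(720,600),interpolation=cv2.INTER_CUBIC))
print((pix("wrist",C+[0,0,.023])-[191,190])*6)
E
```

```text
[ 0.3095 -0.1037  2.8411] [0.6007 0.034  0.068 ] 11.35 -0.0002075249678585056
[396.7863 415.2537]
```

View pics/v4.png

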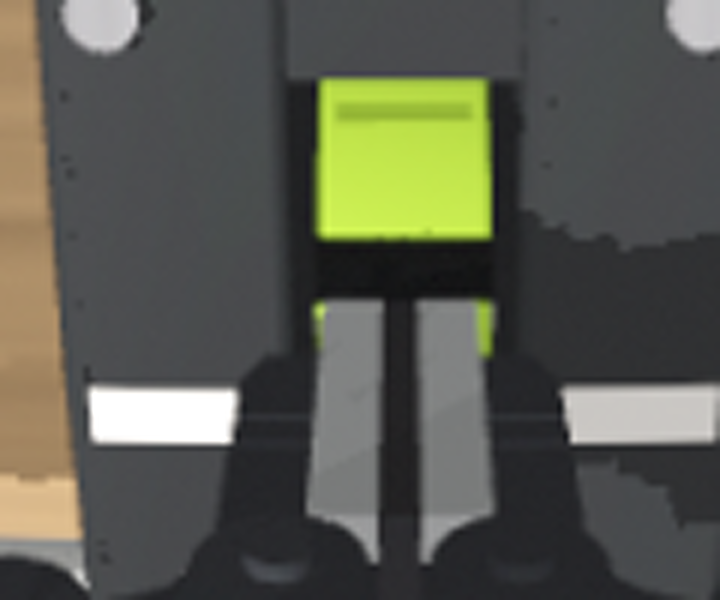

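Contact at last: 2.8 N, with the pointers at row 415 matching the projection and the mark at row ~268, right at the tip's front edge. I'll press 1 mm more and draw to -x.

Call:
step_arm:
  increments:
    - [[0, 0, 1], 0]
    - [[-2, 0, 0], 0]
    - [[-2.5, 0, 0], 0]
    - [[-2.5, 0, 0], 0]
    - [[-2.5, 0, 0], 0]
    - [[-2.5, 0, 0], 0]
    - [[-2.5, 0, 0], 0]
    - [[-2.5, 0, 0], 0]
    - [[-2, 0, 0], 0]
    - [[-1, 0, 0], 0]
    - [[0, 0, 0], 0]
    - [[0, 0, 0], 0]

```text
clock: 12.35
position: [0.5813, 0.04, 0.0668]
tcp_rot: [0.989, -0.151, -0.0, 0.0]
force: [-0.8, -0.4, 3.5]
width: 0.0
grip_force: 1.8
```

```bash
cat > m.py <<'E'
from h import *
np.set_printoptions(precision=4,suppress=True)
import sys
zc=float(sys.argv[1])
im=robot.grab_frame("wrist"); o=robot.get_obs(); print(o["position"],o["force"],o["clock"],(np.array(o["position"])-C)@EX)
c=C-[0,0,zc]; g=cv2.cvtColor(im,cv2.COLOR_BGR2HSV)
# sample along the rim mid-line offset: lime / black / grey by angle
for off in(-.0055,0,.0055):
    r=""
    for t in np.arange(-.5,.85,.05):
        x,y=pix("wrist",c+EX*.04*np.sin(t)+[0,0,.04*np.cos(t)]+EY*off); h=g[int(round(y)),int(round(x))]
        r+="L" if h[1]>120 else ("k" if h[2]<50 else "g")
    print(r," (starts -.5, step .05)")
E
python3 m.py .003
```

```text
[0.5814 0.04   0.0668] [-1.0022 -0.0302  2.8842] 12.4 -0.008917842580021196
gggggggggggkkLLLLLLLLLLLLLL  (starts -.5, step .05)
kkkkkkkkkkkkkLLLLLLLLLLLLLL  (starts -.5, step .05)
gggggggggggkkLLLLLLLLLLLLLL  (starts -.5, step .05)
```

Call:
step_arm:
  increments:
    - [[0, 0, -3], 0]
    - [[0, 0, -10], 0]
    - [[-10, 0, -12], 0]
    - [[0, 0, 0], 0]
    - [[0, 0, 0], 0]

```text
clock: 12.82
position: [0.5722, 0.043, 0.0926]
tcp_rot: [0.989, -0.151, 0.001, -0.0]
force: [-0.4, 0.3, 0.5]
width: 0.0003
grip_force: 0.0
```

```bash
cat > n.py <<'E'
from h import *
np.set_printoptions(precision=4,suppress=True)
for cam in("wrist","wrist"):
    im=robot.grab_frame(cam).astype(np.float32)
    ts=np.arange(-.5,.8,.01); acc=0
    for off in np.linspace(-.005,.005,9):
        P=np.array([pix(cam,C+EX*.04*np.sin(t)+[0,0,.04*np.cos(t)]+EY*off) for t in ts],np.float32)
        acc=acc+cv2.remap(im,P[:,:1].copy(),P[:,1:].copy(),cv2.INTER_LINEAR)[:,0,1]
    acc/=9
    k=acc<110
    print(acc[::3].astype(int)); 
    w=np.clip(130-acc,0,None)*((ts>-.25)&(ts<.35)); print(cam,"mark",(w*ts).sum()/w.sum(),ts[k])
# pointers: white lines at +-22 mm, offset along x
o=[]
us=np.arange(-.008,.008,.00025)
for off in(-.020,-.018,-.016,.016,.018,.020):
    P=np.array([pix("wrist",C+EX*u+EY*off+[0,0,.023]) for u in us],np.float32)
    a=cv2.remap(im,P[:,:1].copy(),P[:,1:].copy(),cv2.INTER_LINEAR)[:,0,1]; a=np.clip(a-120,0,None); o.append((a*us).sum()/max(a.sum(),1e-6))
print("pointer x off mm",np.array(o)*1000)
print(robot.get_obs()["clock"],robot.get_obs()["position"])
E
python3 n.py
```

```text
[175 160 181 211 207 179 180 223 225 226 227 228 229 230 231 222  36  15
  15  16  44 206 237 238 239 239 240 240 239 237 231 199 225 232 231 193
 202 226 225 194 190 216 220 210]
wrist mark 0.03885564512948264 [-0.03 -0.02 -0.01  0.    0.01  0.02  0.03  0.04  0.05  0.06  0.07  0.08
  0.09  0.1   0.11]
[161 158 186 204 187 180 193 225 226 227 229 229 230 231 232 223  14  16
  16  16  44 219 238 239 240 240 241 241 240 239 232 200 232 233 232 189
 207 228 227 193 191 220 221 209]
wrist mark 0.03562805953856419 [-0.03 -0.02 -0.01  0.    0.01  0.02  0.03  0.04  0.05  0.06  0.07  0.08
  0.09  0.1 ]
pointer x off mm [ 0.0861  0.3131  0.0507 -0.0351 -0.0231 -0.0238]
12.9167 [0.5722 0.0429 0.0917]
```

Call:
step_arm:
  increments:
    - [[10, 0, 0], 0]
    - [[10, 0, 0], 0]
    - [[0, 0, 12], 0]
    - [[0, 0, 8], 0]
    - [[0, 0, 2], 0]
    - [[0, 0, 1.5], 0]
    - [[0, 0, 1.5], 0]
    - [[0, 0, 0], 0]
    - [[0, 0, 0], 0]
    - [[-0.8, 0, 0], 0]
    - [[-0.7, 0, 0], 0]
    - [[0, 0, 0], 0]

```text
clock: 13.92
position: [0.5896, 0.0374, 0.0672]
tcp_rot: [0.989, -0.151, 0.0, 0.0]
force: [-0.2, -1.8, 3.2]
width: -0.0002
grip_force: 1.8
```

Call:
step_arm:
  increments:
    - [[0, 0, 0], 0]
    - [[0, 0, -3], 0]
    - [[0, 0, -10], 0]
    - [[-20, 0, -12], 0]
    - [[0, 0, 0], 0]
    - [[0, 0, 0], 0]
    - [[0, 0, 0], 0]

```text
clock: 14.5
position: [0.5709, 0.0434, 0.0921]
tcp_rot: [0.989, -0.151, 0.0, -0.0]
force: [-0.5, 0.2, -0.8]
width: 0.0002
grip_force: 0.0
```

```bash
python3 n.py
```

```text
[195 188 167 168 213 219 221 222 223 225 225 226 224 114  11  12  11  11
 129 234 234 235 236 237 238 238 237 236 211 211 234 233 220 196 229 228
 217 181 205 222 219 191 188 213]
wrist mark -0.03719023827403461 [-0.1  -0.09 -0.08 -0.07 -0.06 -0.05 -0.04 -0.03 -0.02 -0.01  0.    0.01
  0.02  0.03]
[190 191 165 177 211 219 221 223 223 225 225 226 223  71  11  11  12  11
 154 234 235 235 236 237 238 237 237 236 197 211 234 233 219 195 229 228
 217 188 209 223 218 190 191 213]
wrist mark -0.040536979359408004 [-0.11 -0.1  -0.09 -0.08 -0.07 -0.06 -0.05 -0.04 -0.03 -0.02 -0.01  0.
  0.01  0.02  0.03]
pointer x off mm [-0.0653  0.3304  0.0138  0.0029 -0.084  -0.0822]
14.6 [0.5709 0.0433 0.0917]
```

Call:
step_arm:
  increments:
    - [[10, 0, 0], 0]
    - [[9, 0, 0], 0]
    - [[0, 0, 12], 0]
    - [[0, 0, 5], 0]
    - [[0, 0, 0], 0]
    - [[0, 0, 0], 0]
    - [[0, 0, 2], 0]
    - [[0, 0, 2], 0]
    - [[0, 0, 2], 0]
    - [[0, 0, 2], 0]
    - [[0, 0, 0], 0]
    - [[0, 0, 0], 0]

```text
clock: 15.6
position: [0.5889, 0.0378, 0.0671]
tcp_rot: [0.989, -0.151, 0.0, 0.0]
force: [0.3, -0.7, 4.1]
width: 0.0001
grip_force: 1.8
```

```bash
python3 m.py .003
```

```text
[0.5889 0.0377 0.0671] [ 0.247  -0.3455  2.9867] 15.65 -0.0011074096565309752
gggggggggggggggLLLLLLLLLLLL  (starts -.5, step .05)
kkkkkkkkkkkkkkkLLLLLLLLLLLL  (starts -.5, step .05)
gggggggggggggggLLLLLLLLLLLL  (starts -.5, step .05)
```

Call:
step_arm:
  increments:
    - [[0.8, 0, 0], 0]
    - [[0.7, 0, 0], 0]
    - [[0, 0, 0], 0]
    - [[0, 0, 0], 0]
    - [[0, 0, 0], 0]

```text
clock: 16.07
position: [0.5903, 0.0373, 0.067]
tcp_rot: [0.989, -0.151, 0.0, 0.0]
force: [-0.0, -0.1, 3.8]
width: 0.0001
grip_force: 1.8
```

```bash
python3 m.py .003
```

```text
[0.5903 0.0373 0.067 ] [-0.0695  0.0873  2.8496] 16.1167 0.00035993416638480086
kkgggggggggggggLLLLLLLLLLLL  (starts -.5, step .05)
kkkkkkkkkkkkkkkLLLLLLLLLLLL  (starts -.5, step .05)
kggggggggggggggLLLLLLLLLLLL  (starts -.5, step .05)
```

Call:
step_arm:
  increments:
    - [[0, 0, -2], 0]
    - [[0, 0, -3], 0]
    - [[0, 0, -10], 0]
    - [[-20, 0, -10], 0]
    - [[0, 0, 0], 0]
    - [[0, 0, 0], 0]
    - [[0, 0, 0], 0]

```text
clock: 16.7
position: [0.5714, 0.0432, 0.0922]
tcp_rot: [0.989, -0.151, 0.0, 0.0]
force: [0.5, -0.2, -0.1]
width: 0.0
grip_force: 0.0
```

```bash
python3 n.py
```

```text
[165 193 192 184 175 207 222 224 225 226 227 228 229 226 116  12  11  12
  11 146 236 237 238 238 239 240 239 238 237 205 211 234 233 212 196 225
 228 220 182 205 223 220 194 189]
wrist mark -0.007999254316921674 [-0.07 -0.06 -0.05 -0.04 -0.03 -0.02 -0.01  0.    0.01  0.02  0.03  0.04
  0.05  0.06]
[168 193 190 182 170 213 221 222 224 225 226 227 227 225  70  11  11  11
  11 169 235 236 236 237 238 239 238 237 236 196 211 233 232 215 195 228
 227 215 187 209 221 216 186 191]
wrist mark -0.011950498230936716 [-0.08 -0.07 -0.06 -0.05 -0.04 -0.03 -0.02 -0.01  0.    0.01  0.02  0.03
  0.04  0.05  0.06]
pointer x off mm [-0.0424  0.3489  0.0604  0.0329 -0.0519 -0.0518]
16.8 [0.5714 0.0431 0.0917]
```

The mark is within about 0.01 rad of uppermost. Withdrawing.

Call:
step_arm:
  increments:
    - [[0, 0, -30], 0]
    - [[0, 0, -30], 0]
    - [[0, 0, -30], 0]
    - [[-30, 30, -10], 0]
    - [[-20, 30, 0], 0]
    - [[0, 30, 0], 0]
    - [[0, 30, 0], 0]
    - [[0, 30, 0], 0]
    - [[0, 30, 0], 0]
    - [[0, 30, 0], 0]
    - [[0, 0, 0], 0]
    - [[0, 0, 0], 0]

```text
clock: 17.8
position: [0.4622, -0.1427, 0.1912]
tcp_rot: [0.988, -0.152, -0.0, -0.0]
force: [-0.1, 0.7, -0.6]
width: 0.0
grip_force: 0.0
```

```bash
python3 - <<'E'
from h import *
T=robot.grab_frame("top"); S=robot.grab_frame("scene")
f=lambda im,x,y:cv2.resize(im[y-45:y+45,x-60:x+60],(400,300),interpolation=cv2.INTER_CUBIC)
cv2.imwrite("pics/e.png",np.hstack([f(T,244,203),f(S,258,222)]));print(robot.get_obs()["clock"])
E
```

```text
17.9
```

View pics/e.png

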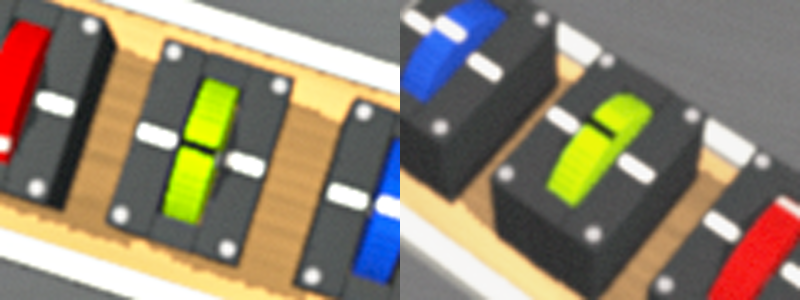

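The black mark, at (200,148) in the top half and (602,130) in the scene half, lines up with the white pointers. Red and blue look unchanged.

```bash
python3 -c "
from workcell import robot
print(robot.job_done())"
```

```text
the job is handed in; nothing more can be done
None
```

The lime-green wheel's black mark is uppermost, within about 0.01 rad of the pointers by the wrist camera; red and blue were not touched, the finger is clear, and I handed the job in at about 18 s.

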